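# Depth-gauge an evaporator well and set the needle carrier to it

## Task

Take the depth gauge out of its stand, set its foot flat on the heater block over the one empty tube well and slide the rod down until it bottoms on the seat in the well, gently, without forcing it, and leave the gauge standing there. Then read how far the rod stands out and slide the needle-carrier arm on its column until the arm's top face is level with the top of the rod. Do not knock over or shift the two loose vials or the spanner.

Things in the scene. Friction and masses are not known exactly. Their poses are not given: they have to be found in the camera images.
- heater: Fixed heater: white housing 200 (x) by 270 (y) mm, deck 65 mm above the bench; let into it an aluminium block 95 by 140 mm, top face 115 mm above the bench, with 2 by 3 tube wells 44 mm apart: five hold capped tubes (22 mm above the face), one is empty. Steel column 16 mm across at (72, 85) mm, to 272 mm high. Origin: centre of underside; x away from the control panel, z up; yaw within 0.3 rad.
- well (a point): Centre of the mouth of the empty well (middle of the row next to the control panel), in the block's top face at (-42, -45, 115) mm of the heater; axes as the heater's. Straight round bore 15 mm across. A flat rigid seat lies in it 52 to 84 mm below the face; how deep is unknown until gauged. Capped tubes stand 44 mm away in the heater's +x, +y and -y.
- stand: Stand of the gauge, fixed: grey block 62 by 62 by 60 mm high with an upright hole 15 mm across, in which the gauge waits. Origin: centre of the underside.
- gauge: Depth gauge, 0.2 kg, in the stand. This is its foot: disc 44 mm across, 12 thick, hub 22 across up to 24 mm; origin: centre of the flat underside, z up along the rod. The rod (10 mm across, 165 long) slides in it stiffly (5 N throughout) and stays where left, tip 5 to 97 mm below the underside, 13 to 30 at the start. Round grip 22 across, 34 long at the rod's top; lifted by it, the foot follows.
- rod_top (a point): Centre of the flat top end of the gauge's rod (the top of the round grip), 165 mm above the tip along the rod.
- rod_tip (a point): Lower end (rounded tip) of the gauge's rod.
- carrier_top (a point): Point on the top face of the needle-carrier arm, mid-width, 90 mm from the column's axis, over (-18, 85) mm of the heater, axes as the heater's; a good place to pinch it. The arm is a level aluminium bar 14 mm wide (heater's y), 12 deep, from its collar (34 mm across) on the column along the heater's -x to a disc 32 across, 173 mm out, below which a needle hangs, to 98 mm under the arm's top.
- carrier (a joint): Height of the arm on the column, m: its top face is 165 mm + this value above the bench; 0 to 0.080, grows upward. The arm slides straight up and down only and stays where it is left; it takes about 8 N, plus its weight of 2.5 N going up, to move it. It starts parked low, at 0.002 to 0.022.
- tall_vial: Bystander: clear capped vial 23 mm across, 75 mm high, upright near the gauge's stand. Origin: centre of its underside.
- short_vial: Bystander: amber capped vial 23 mm across, 46 mm high, upright on the heater's deck. Origin: centre of its underside.
- wrench: Bystander: small spanner 150 mm long lying on the bench in front of the stand.

How it is judged:
By the outcome, as a careful person would: the job done as asked, in the order asked, and still so for the second after the job is handed in, with the robot touching nothing.
It also fails if it takes over 56 s, if anything falls off the work surface, if the arm or the gripper's body presses on something with over 40 N, if the wrist force passes 120 N, or if a joint passes its speed limit or range.

## Robot

A 7-joint arm with a two-finger parallel gripper is mounted at the origin on the work surface. World frame = base frame: x ahead of the robot, y to its left, z up, the work surface at z = 0. Lengths are in mm, angles in degrees, forces in N, time in s.
With the tool pointing down it reaches from about 400 to 875 mm from the base axis. Payload 19.3 kg.
Tool frame: the origin (TCP) lies midway between the tips of the shut fingers; the grasp point (between the pads) lies 19 mm behind it; z points along the fingers, y is the line along which they close (so a half turn about z gives the same grasp; the last joint's range is limited). The gripper opens to 85 mm and grips with 20 to 120 N. Pads are 22 mm wide; open, the fingers measure 114 mm over their backs; the gripper's body (76 mm by 85 mm) begins 54 mm behind the grasp point. The pads swing forward as they close: fully open they stand 13 mm farther back than shut.
Start: joints at [-4.022, 29.874, -2.08, 91.645, 1.215, 58.505, -6.463], TCP at [624.991, -0.025, 198.491] pointing down, gripper open.
Joint ranges: [-166.77, 166.77], [-17.47, 122.26], [-85.68, 81.53], [9.62, 139.38], [-72.42, 252.41], [9.2, 110.78], [-144.41, 144.41]. Speed limits (degrees/s): [108.29, 108.29, 136.94, 136.94, 172.46, 172.46, 172.46].

## Interface

Orientations are given as a 3x3 rotation matrix whose columns are the frame's x, y, z axes.
In Python, from plant import sensors, viewer, order gives the robot as it stands. The module is installed in compiled form; this text tells all that it offers.
- The arm moves only by the tool apply_moves, never from a script. Its argument "steps" is a list of rows, each a list of 2 entries, a list of its own where there are three numbers: the shift along the tool's x, y, z in units of 500 mm (1.0 is 500 mm), then the turn about the tool's z in units of 90 degrees (1.0 is 90 degrees). In form: [[[x, y, z], turn], ...]. A call has exactly 10 rows; each row is the pose to reach, as a shift and turn from the pose commanded when the call began, along the tool's axes at that moment; what a row does not reach only later rows make up. A row lasts 1/8 s, in which the tool goes at most 62.5 mm and 10.7 degrees, less where a joint would pass 70% of its speed; a pose out of reach is approached as far as the arm can. A call with a number of a shift or a turn outside -1 to 1 is refused whole. A call with a gripper value outside its range is refused whole. "claw" is the opening, from 0 (shut) to 1 (fully open), set as the call begins (left out, the last holds). The fingers move at their own pace and stop on an object; "grip_force" is the grip in N (left out, the last holds). Time passes only in rows, so rows that repeat a pose let the fingers close, or fill a call up. It gives the time, the measured TCP pose, the force, the opening and the grip force at its end, in the units of the state.
- sensors.sense(): the state, without advancing time (a new reading comes with each control period).
- viewer.grab_frame(name): name is "scene" or "side" or "wrist"; returns a dict with "img" (480x640x3 uint8, red, green, blue), "depth" (480x640 float32, mm along the optical axis (not along the pixel's ray), 0 where there is no reading), "vfov" (degrees; the focal length in pixels is half the picture's height over the tangent of half this angle, whatever the lens; pixels are square), "cx", "cy" (the principal point, pixels), "rvec" (rotation vector, rad) and "tvec" (3), from world to camera coordinates, as OpenCV has them. Camera axes: x right, y down, z forward; pixel columns grow to the right and rows downward; lengths in mm; the calibration is good to about 2 mm. The wrist camera is an equidistant fisheye: a pixel r from the principal point sees the ray r / f radians off the axis. A picture is of the moment at which its call begins.
- order.job_done(): hands the job in; it is judged then, once.
The state is a dict: "clock": time; "qpos": joint angles; "dq": joint speeds; "joint_torque": joint torques, N m; "tcp_pos": TCP position; "tcp_rot": TCP orientation; "ft_force": force on the tool from outside, world axes, zero at the start; "ft_torque": the same for the moment, N m; "opening": finger opening in mm; "grip_force": force on a finger pad.
Only numpy, scipy, OpenCV 4.12 (cv2) and the standard library are available. Lean on these libraries where they do the work, as an engineer would, in place of code of your own. Each camera call takes 0.05 s, during which the arm holds its last target. There are 200 camera calls.

## Working session

There is one attempt and no reset: what is moved stays moved. The work goes in short steps, Python scripts to look and compute and a tool call to move; the robot and the scene stay as the last step left them, time stands still between calls to the robot, and variables do not carry over. Pictures are saved under pics/ and viewed, at most 10 in all, crops included, and the job is handed in when it is done.

Besides the shell and the picture viewer there is one more tool, called after ">>>" by a JSON object that holds its "op" and its "data", one argument or row to a line. apply_moves: Moves the arm, as the interface text tells. Its arguments: {"type":"object","properties":{"steps":{"type":"array"},"claw":{"type":"number"},"grip_force":{"type":"number"}},"required":["steps"]}

```bash
mkdir -p pics; cat > h.py <<'E'
import numpy as np, cv2
from plant import sensors, viewer, order
def grab(n):
    f=viewer.grab_frame(n); f['name']=n
    f['R']=cv2.Rodrigues(np.array(f['rvec'],float))[0]; f['t']=np.array(f['tvec'],float).ravel()
    f['f']=240/np.tan(np.radians(f['vfov'])/2)
    np.savez(''+n+'.npz',**f); return f
def load(n):
    z=np.load(''+n+'.npz'); return {k:(z[k] if z[k].ndim else z[k].item()) for k in z}
def ray(f,u,v):
    x=(u-f['cx'])/f['f']; y=(v-f['cy'])/f['f']
    if f['name']=='wrist':
        r=np.hypot(x,y); s=np.where(r>1e-9,np.sin(r)/np.maximum(r,1e-9),1); d=np.stack([x*s,y*s,np.cos(r)],-1)
    else: d=np.stack([x,y,np.ones_like(x)],-1)
    return d
def cloud(f):
    v,u=np.mgrid[0:480,0:640].astype(float); d=ray(f,u,v); d=d/d[...,2:3]
    return (d*f['depth'][...,None]-f['t'])@f['R']
def wray(f,u,v):
    d=ray(f,np.float64(u),np.float64(v))@f['R']; return -f['R'].T@f['t'], d/np.linalg.norm(d)
def tri(*L):
    A=0;b=0
    for f,u,v in L:
        c,d=wray(f,u,v);P=np.eye(3)-np.outer(d,d);A=A+P;b=b+P@c
    return np.linalg.solve(A,b)
def onz(f,u,v,z):
    c,d=wray(f,u,v); return c+d*(z-c[2])/d[2]
def proj(f,p):
    q=f['R']@np.array(p,float)+f['t']
    if f['name']=='wrist':
        r=np.hypot(q[0],q[1]);th=np.arctan2(r,q[2]);return f['cx']+f['f']*th*q[0]/r,f['cy']+f['f']*th*q[1]/r
    return f['cx']+f['f']*q[0]/q[2],f['cy']+f['f']*q[1]/q[2]
E
python3 - <<'E'
from h import *
for n in('scene','side','wrist'):
    f=grab(n); cv2.imwrite(f'pics/{n}0.png',f['img'][...,::-1]); print(n,f['vfov'],f['cx'],f['cy'],-f['R'].T@f['t'],f['R'][2])
s=sensors.sense(); print(s['tcp_pos'],s['tcp_rot'],s['clock'],s['ft_force'],s['opening'])
E
```

```text
scene 43.74570465549532 315.09528871626134 233.826639308683 [1305.12566485  235.36438686  986.16625079] [-0.6504396  -0.22667195 -0.72494701]
side 42.00212136823998 323.35041319553454 242.0703483594597 [344.41396568 915.82413983 767.53886212] [ 0.18754658 -0.8225936  -0.53681101]
wrist 65.70646984690485 321.33319793237416 245.02536532591986 [624.51780551  79.77353687 372.80592344] [-5.45641202e-04 -3.11197217e-01 -9.50345197e-01]
[ 6.24740023e+02 -1.34048760e-02  1.98073707e+02] [[ 3.35165950e-05  9.99999660e-01 -8.24402596e-04]
 [ 9.99999998e-01 -3.35664181e-05 -6.04215954e-05]
 [-6.04492471e-05 -8.24400569e-04 -9.99999658e-01]] 0.15 [-0.95033784 -0.2952536  -0.51957858] 85.41187166606723
```

View pics/scene0.png

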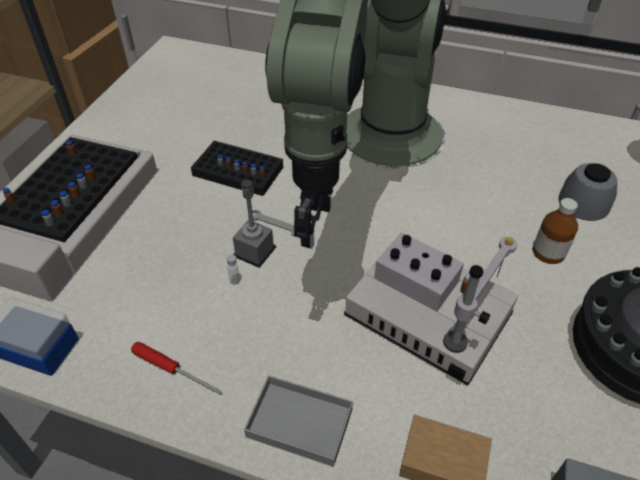

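View pics/side0.png

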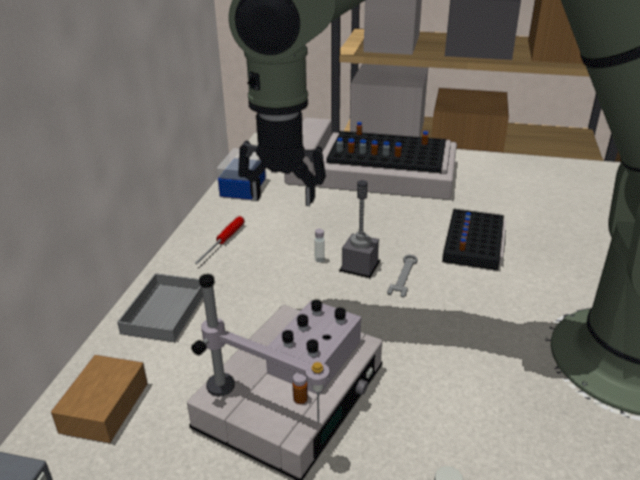

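View pics/wrist0.png

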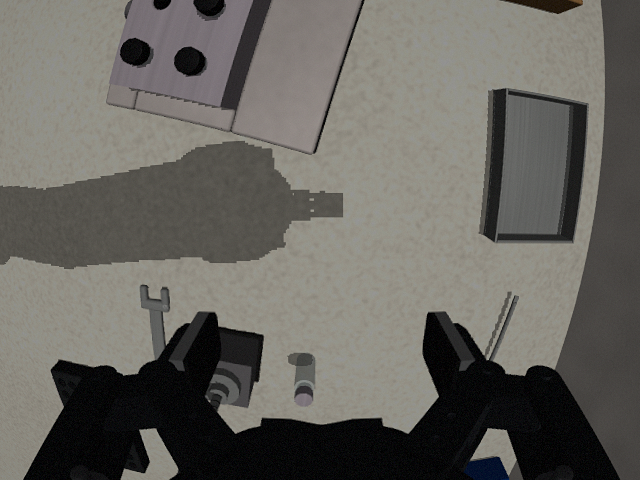

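The scene view shows the gauge in its stand (grip top ≈(247,186), stand ≈(254,242)) and the heater at about (430,310), with the empty well ≈(425,255). In the side view the grip top is ≈(362,186), the well ≈(326,337) and the carrier disc ≈(317,370). The wrist view has the spanner at (155,310), the stand at (237,365) and the vial at (303,385).

```bash
python3 - <<'E'
from h import *
S=load('scene');D=load('side')
def crop(f,u,v,w,h): return cv2.resize(f['img'][v:v+h,u:u+w,::-1],(400,300),interpolation=cv2.INTER_CUBIC)
a=np.hstack([crop(S,200,175,100,75),crop(D,310,175,100,75)]); b=np.hstack([crop(S,370,225,160,120),crop(D,190,265,200,150)])
cv2.imwrite('pics/c1.png',np.vstack([a,b]))
# depth analysis
for f in(S,D):
    P=cloud(f); x,y,z=P[...,0],P[...,1],P[...,2]
    Z=z[(x>300)&(x<900)&(abs(y)<500)&(f['depth']>0)]
    print(f['name'],'bench z',np.median(Z[abs(Z)<15]))
    b=(abs(z-115)<4)&(y>50)&(y<350)&(x>400)&(x<800); 
    q=P[b]; print('block',len(q),np.median(q,0),cv2.minAreaRect(q[:,:2].astype(np.float32)))
    d=(abs(z-65)<4)&(y>30)&(y<400)&(x>400)&(x<900); q=P[d];print('deck',len(q),cv2.minAreaRect(q[:,:2].astype(np.float32)))
    m=(y<-20)&(y>-350)&(x>400)&(x<700)&(z>90)&(z<260)&(f['depth']>0)
    v,u=np.nonzero(m); 
    for lo in range(60,260,10):
        mm=(y<-50)&(y>-350)&(x>400)&(x<700)&(z>=lo)&(z<lo+10)&(f['depth']>0)
        v,u=np.nonzero(mm)
        if len(u): print(lo,len(u),np.median(P[mm],0).round(),np.median(u),np.median(v))
E
```

```text
scene bench z 1.4869279546804917
block 2243 [535.29934996 183.3854795  116.17883689] ((550.5406494140625, 204.11329650878906), (205.14707946777344, 182.25833129882812), 75.37818145751953)
deck 6032 ((561.4415283203125, 214.8844451904297), (270.51007080078125, 204.95315551757812), 73.12149047851562)
60 345 [ 532. -172.   62.] 253.0 237.0
70 251 [ 527. -183.   74.] 247.0 233.0
80 65 [ 520. -178.   85.] 252.0 226.0
90 14 [ 519. -181.   95.] 251.0 223.0
100 21 [ 518. -179.  105.] 252.0 219.0
110 13 [ 519. -180.  116.] 250.0 216.0
120 17 [ 519. -180.  125.] 250.0 213.0
130 20 [ 519. -179.  134.] 250.0 209.0
140 16 [ 518. -180.  146.] 249.0 205.5
150 18 [ 519. -180.  155.] 249.5 202.0
160 12 [ 519. -180.  162.] 248.5 199.0
170 33 [ 524. -177.  176.] 248.0 196.0
180 43 [ 524. -176.  185.] 248.0 192.0
190 41 [ 523. -180.  194.] 246.0 189.0
200 82 [ 517. -180.  204.] 247.0 183.0
side bench z 0.14565274211621518
block 2678 [524.10050227 183.49891295 115.06160731] ((548.6468505859375, 206.0137481689453), (208.3010711669922, 181.02279663085938), 75.33255767822266)
deck 9675 ((558.70654296875, 217.28457641601562), (273.26495361328125, 204.0126190185547), 73.10299682617188)
60 247 [ 517. -165.   62.] 357.0 245.0
70 193 [ 519. -176.   73.] 357.0 239.0
80 54 [ 514. -176.   84.] 360.0 234.0
90 21 [ 514. -177.   96.] 361.0 229.0
100 19 [ 514. -177.  106.] 361.0 225.0
110 18 [ 514. -176.  115.] 361.0 221.5
120 24 [ 514. -177.  125.] 361.0 217.0
130 22 [ 514. -177.  136.] 361.0 213.0
140 19 [ 515. -176.  146.] 361.0 208.0
150 19 [ 512. -177.  155.] 362.0 204.0
160 19 [ 514. -175.  165.] 361.0 200.0
170 44 [ 512. -172.  175.] 362.0 197.0
180 49 [ 514. -172.  184.] 361.0 192.0
190 51 [ 513. -172.  195.] 362.0 188.0
200 55 [ 514. -177.  203.] 362.0 183.0
```

View pics/c1.png

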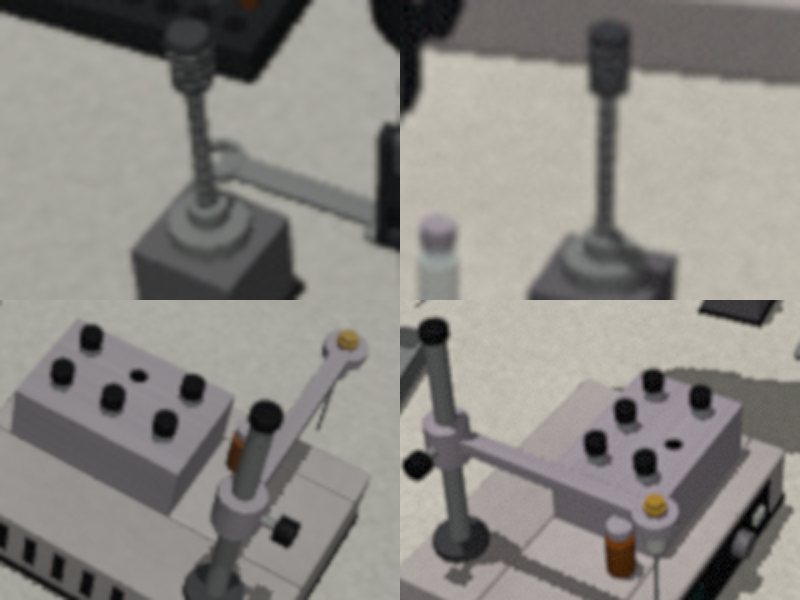

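In the crops the grip top is at scene (247.5,182.5) and side (362.2,182). The well mouth is at scene (425.6,255.4) and side (327,337). The amber vial stands under the arm near the disc end.

```bash
python3 - <<'E'
from h import *
S=load('scene');D=load('side');W=load('wrist')
print('grip top',tri((S,247.2,182.3),(D,362,181.8)))
w=tri((S,425.3,255),(D,326.7,336.7)); print('well',w, onz(S,425.3,255,115),onz(D,326.7,336.7,115))
print('disc knob',tri((S,509,241.5),(D,317.2,367.5)))
yaw=np.radians(-16.9);R=np.array([[np.cos(yaw),-np.sin(yaw)],[np.sin(yaw),np.cos(yaw)]])
for nm,o in(('scene',[561.44,214.88]),('side',[558.7,217.28])):
    print(nm,'well',R@[-42,-45]+o,'col',R@[72,85]+o,'ct',R@[-18,85]+o)
for f in(S,D):
    P=cloud(f);x,y,z=P[...,0],P[...,1],P[...,2]
    o=np.array([560,216]);q=np.stack([x-o[0],y-o[1]],-1)@R
    m=(q[...,0]>-50)&(q[...,0]<40)&(abs(q[...,1]-85)<5)&(z>150)&(z<220)
    print(f['name'],'arm top z',np.percentile(z[m],[10,50,80,95]),m.sum(), 'y', np.median(q[m],0))
    # bystander vial / wrench
    m=(z>50)&(z<90)&(y<-80)&(y>-260)&(x>560)&(x<680);print('tallvial',np.median(P[m],0),m.sum())
print('stand in wrist', [proj(W,p) for p in ([517,-178,206],list(w))], W['R'])
E
```

```text
grip top [ 514.83732711 -180.7923277   204.06551546]
well [507.10695233 184.04936693 114.10400277] [507.97311462 184.1302425  115.        ] [506.86543426 184.9993044  115.        ]
disc knob [489.0281317  325.61745104 184.26250943]
scene well [508.17223076 184.03288085] col [655.04026451 275.27859671] ct [568.92704194 301.44179413]
side well [505.43223076 186.43288085] col [652.30026451 277.67859671] ct [566.18704194 303.84179413]
scene arm top z [179.62072589 181.86720495 183.07424384 184.13933308] 215 y [-6.99063669 85.36670476]
tallvial [ 610.5260679  -185.70981048   70.09967928] 145
side arm top z [178.98346095 180.35557468 181.33395165 182.27780386] 331 y [-6.37002672 85.08087794]
tallvial [ 603.95415307 -181.53732744   66.33050921] 131
stand in wrist [(np.float64(186.36638537005268), np.float64(487.42918239848177)), (np.float64(161.3378771294903), np.float64(-0.19350754447134477))] [[ 9.99999760e-01  2.35375715e-04 -6.51225828e-04]
 [ 4.26347846e-04 -9.50345325e-01  3.11197014e-01]
 [-5.45641202e-04 -3.11197217e-01 -9.50345197e-01]]
```

>>> {"op": "apply_moves", "data": {
  "steps": [
    [[0.04,-0.05,0],0],
    [[0.09,-0.1,0],0],
    [[0.14,-0.16,0],0],
    [[0.18,-0.21,0],0],
    [[0.208,-0.236,0],0],
    [[0.208,-0.236,0],0],
    [[0.208,-0.236,0],0],
    [[0.208,-0.236,0],0],
    [[0.208,-0.236,0],0],
    [[0.208,-0.236,0],0]
  ],
  "claw": 1
}}

```text
clock: 1.4
tcp_pos: [507.1, 103.8, 198.4]
tcp_rot: [[0.0, 1.0, -0.0], [1.0, -0.0, -0.0], [-0.0, -0.0, -1.0]]
ft_force: [0.0, -0.2, -0.1]
opening: 85.3
grip_force: 0.0
```

```bash
python3 - <<'E'
from h import *
f=grab('wrist'); s=sensors.sense();print(s['tcp_pos'],s['tcp_rot'],s['clock'],s['ft_force'])
print(-f['R'].T@f['t'],proj(f,(507,184,115)),proj(f,(507,184,50)))
P=cloud(f);u,v=map(int,proj(f,(507,184,115)))
print(P[v-8:v+9:2,u-10:u+11:2,2].round()); c=f['img'][v-60:v+60,u-80:u+80,::-1];cv2.imwrite('pics/w1.png',cv2.resize(c,(800,600),interpolation=cv2.INTER_CUBIC));print(u-80,v-60)
E
```

```text
[507.11174658 103.83761568 198.45196247] [[ 3.26224146e-04  9.99999946e-01 -3.70004484e-05]
 [ 9.99999947e-01 -3.26224014e-04  3.55542706e-06]
 [ 3.54335644e-06 -3.70016063e-05 -9.99999999e-01]] 1.45 [ 0.18443196  0.01682588 -0.22451652]
[506.84249869 183.56509826 373.22790314] (np.float64(321.4788704533346), np.float64(126.79555130536002)) (np.float64(321.43252713285), np.float64(126.92142660077623))
[[114. 116. 113. 105. 110.  99. 102. 112. 110. 114. 114.]
 [113. 113. 103.  72.  53.  36.  33.  60.  97. 113. 114.]
 [114. 113.  61.  36.  36.  36.  38.  37.  40. 105. 113.]
 [114.  90.  38.  37.  38.  37.  37.  36.  37.  76. 107.]
 [111.  79.  37.  37.  36.  36.  37.  37.  35.  55.  93.]
 [112.  78.  37.  36.  37.  36.  37.  37.  37.  59.  97.]
 [114.  97.  37.  36.  37.  37.  37.  35.  36.  74. 107.]
 [113. 114.  64.  37.  37.  37.  37.  38.  46. 112. 104.]
 [114. 114. 114.  77.  54.  36.  15.  67. 103. 113. 114.]]
241 66
```

View pics/w1.png

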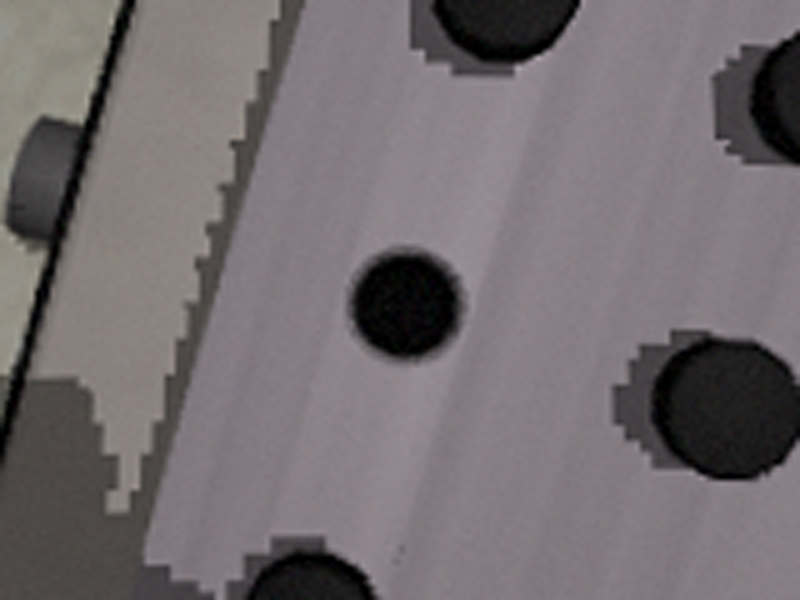

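The crop shows the empty well as a dark disc centred at (407,304), i.e. pixel (322.0,126.4), and wrist depth puts the seat near z≈37 (about 77 mm deep). Next I look down at the gauge the same way.

>>> {"op": "apply_moves", "data": {
  "steps": [
    [[-0.06,0,-0.03],0],
    [[-0.16,0.01,-0.06],0],
    [[-0.27,0.01,-0.08],0],
    [[-0.38,0.01,-0.08],0],
    [[-0.49,0.018,-0.08],0],
    [[-0.6,0.018,-0.08],0],
    [[-0.69,0.018,-0.08],0],
    [[-0.728,0.018,-0.08],0],
    [[-0.728,0.018,-0.08],0],
    [[-0.728,0.018,-0.08],0]
  ]
}}

```text
clock: 2.7
tcp_pos: [516.3, -258.6, 238.5]
tcp_rot: [[-0.001, 1.0, -0.0], [1.0, 0.001, 0.001], [0.001, -0.0, -1.0]]
ft_force: [0.5, 0.8, 0.4]
opening: 85.5
grip_force: 0.0
```

```bash
python3 - <<'E'
from h import *
W=load('wrist'); print('well cam',onz(W,322,126.4,115), 'tcp 507.11,103.84')
np.savez('well.npz',**W)
f=grab('wrist'); s=sensors.sense();print(s['tcp_pos'],s['clock'],s['ft_force'])
print(-f['R'].T@f['t'],proj(f,(516,-180,205)))
P=cloud(f);u,v=map(int,proj(f,(516,-180,205)))
z=P[...,2]; w=np.zeros_like(z,bool);w[v-50:v+50,u-50:u+50]=1
m=w&(z>190)&(z<220); print('top z',np.median(z[m]),m.sum()); vv,uu=np.nonzero(m)
(c,r)=cv2.minEnclosingCircle(np.stack([uu,vv],1).astype(np.float32)); print(c,r,np.mean(uu),np.mean(vv))
for zz in(203,206): print(onz(f,np.mean(uu),np.mean(vv),zz))
m=w&(z>66)&(z<78);print('foot',np.median(P[m],0),m.sum())
c=f['img'][max(v-60,0):v+60,u-80:u+80,::-1];cv2.imwrite('pics/w2.png',cv2.resize(c,(800,5*c.shape[0]),interpolation=cv2.INTER_CUBIC));print(u-80,v-60)
E
```

```text
well cam [507.35601281 184.27485707 115.        ] tcp 507.11,103.84
[ 516.36555777 -258.47010452  238.52018549] 2.75 [-0.01764629 -0.03111404 -1.04576849]
[ 515.85527217 -178.87061299  413.3190453 ] (np.float64(321.46572105382756), np.float64(129.70931535264165))
top z 202.3079810423526 1169
(319.1009826660156, 133.35836791992188) 19.539587020874023 319.17023096663814 133.21556886227546
[ 514.72516283 -181.99675085  203.        ]
[ 514.74128276 -181.95215949  206.        ]
foot [ 518.35429207 -175.36093367   71.37648204] 586
241 69
```

View pics/w2.png

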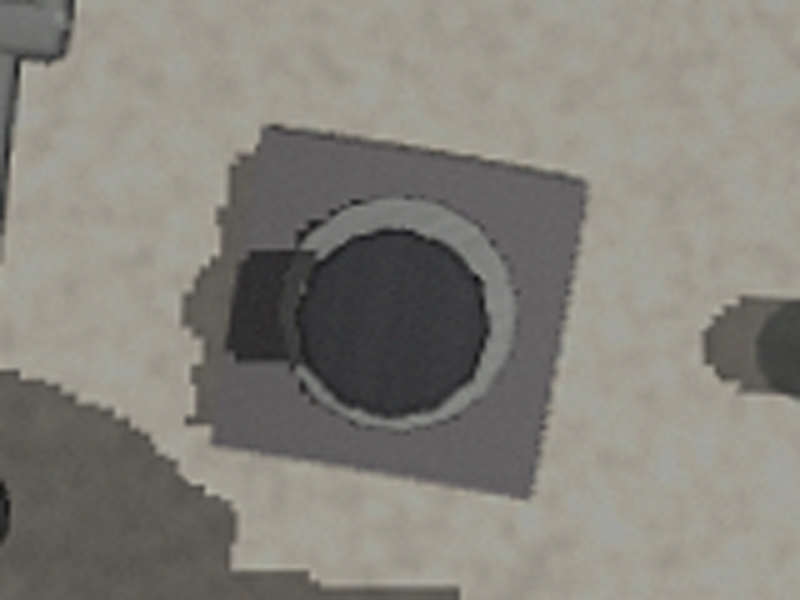

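The crop shows the grip top as a dark disc at (393,323), i.e. pixel (319.6,133.6), with the foot ring around it. That gives the grip top at (514.8,−181.9,≈203), which agrees with scene and side. I'm going in to grasp.

>>> {"op": "apply_moves", "data": {
  "steps": [
    [[0.05,-0.003,0],0],
    [[0.11,-0.003,0],0],
    [[0.153,-0.003,0],0],
    [[0.153,-0.003,0.01],0],
    [[0.153,-0.003,0.05],0],
    [[0.153,-0.003,0.09],0],
    [[0.153,-0.003,0.125],0],
    [[0.153,-0.003,0.139],0],
    [[0.153,-0.003,0.139],0],
    [[0.153,-0.003,0.139],0]
  ]
}}

```text
clock: 4.0
tcp_pos: [514.8, -183.6, 169.6]
tcp_rot: [[0.0, 1.0, 0.001], [1.0, -0.0, -0.0], [-0.0, 0.001, -1.0]]
ft_force: [0.0, -0.2, -0.1]
opening: 85.5
grip_force: 0.0
```

>>> {"op": "apply_moves", "data": {
  "steps": [
    [[0,0,0],0],
    [[0,0,0],0],
    [[0,0,0],0],
    [[0,0,0],0],
    [[0,0,0],0],
    [[0,0,0],0],
    [[0,0,0],0],
    [[0,0,0],0],
    [[0,0,0],0],
    [[0,0,0],0]
  ],
  "claw": 0,
  "grip_force": 40
}}

```text
clock: 5.25
tcp_pos: [514.5, -183.5, 169.0]
tcp_rot: [[0.0, 1.0, 0.0], [1.0, -0.0, 0.0], [0.0, 0.0, -1.0]]
ft_force: [-0.3, 0.4, 0.5]
opening: -0.1
grip_force: 0.0
```

```bash
python3 - <<'E'
from h import *
S=grab('scene');D=grab('side');W=grab('wrist')
def crop(f,u,v,w,h): return cv2.resize(f['img'][v:v+h,u:u+w,::-1],(400,300),interpolation=cv2.INTER_CUBIC)
cv2.imwrite('pics/c2.png',np.vstack([np.hstack([crop(S,190,150,140,105),crop(D,290,130,140,105)]),np.hstack([crop(W,0,0,640,480),crop(W,220,240,200,150)])]))
s=sensors.sense();print(s['tcp_pos'],s['opening'],s['clock'],proj(S,s['tcp_pos']),proj(D,s['tcp_pos']),proj(W,s['tcp_pos']))
E
```

```text
[ 514.45107328 -183.5023156   168.98543903] 0.18045103199843465 5.4 (np.float64(247.58083141634398), np.float64(195.17363293497837)) (np.float64(362.0579658071494), np.float64(196.6876155731859)) (np.float64(321.7679363361854), np.float64(286.55331515994703))
```

View pics/c2.png

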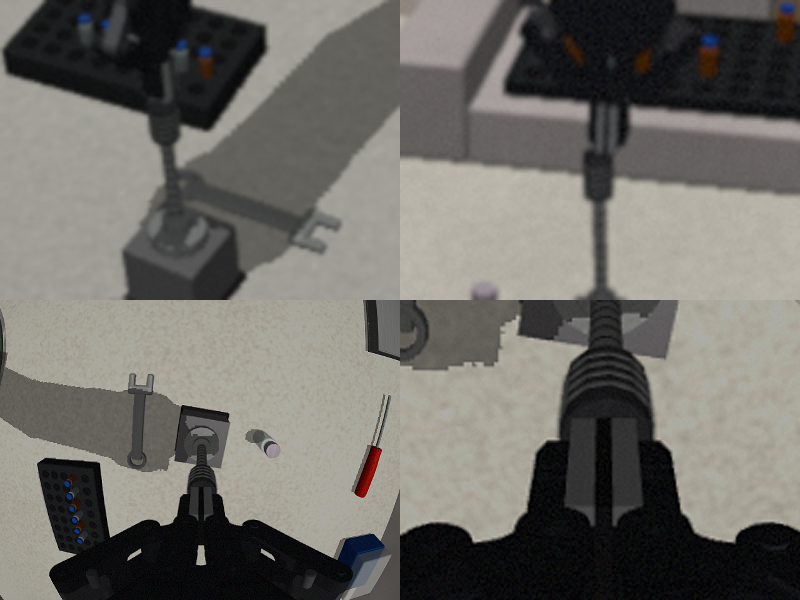

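All three views show the grip unmoved, with the shut fingers ending at about its top edge (wrist crop ≈(605,415)). So the fingers are above or behind the grip. I'll check with depth.

```bash
python3 - <<'E'
from h import *
W=load('wrist');P=cloud(W)
for v in range(270,352,6):
    print(v,[tuple(P[v,u].round().astype(int)) for u in (306,313,321,330,338)])
E
```

```text
270 [(np.int64(506), np.int64(-175), np.int64(167)), (np.int64(510), np.int64(-172), np.int64(174)), (np.int64(514), np.int64(-171), np.int64(178)), (np.int64(518), np.int64(-172), np.int64(174)), (np.int64(523), np.int64(-175), np.int64(168))]
276 [(np.int64(507), np.int64(-174), np.int64(178)), (np.int64(510), np.int64(-172), np.int64(183)), (np.int64(514), np.int64(-171), np.int64(184)), (np.int64(518), np.int64(-171), np.int64(183)), (np.int64(522), np.int64(-174), np.int64(178))]
282 [(np.int64(507), np.int64(-174), np.int64(185)), (np.int64(510), np.int64(-172), np.int64(190)), (np.int64(514), np.int64(-171), np.int64(191)), (np.int64(518), np.int64(-172), np.int64(190)), (np.int64(522), np.int64(-174), np.int64(185))]
288 [(np.int64(507), np.int64(-174), np.int64(191)), (np.int64(511), np.int64(-172), np.int64(197)), (np.int64(514), np.int64(-172), np.int64(196)), (np.int64(518), np.int64(-172), np.int64(196)), (np.int64(522), np.int64(-174), np.int64(192))]
294 [(np.int64(508), np.int64(-174), np.int64(198)), (np.int64(511), np.int64(-173), np.int64(199)), (np.int64(514), np.
[... 1629 characters left out ...]
), np.int64(234)), (np.int64(511), np.int64(-173), np.int64(234)), (np.int64(514), np.int64(-173), np.int64(234)), (np.int64(517), np.int64(-172), np.int64(236)), (np.int64(520), np.int64(-172), np.int64(235))]
342 [(np.int64(509), np.int64(-172), np.int64(239)), (np.int64(511), np.int64(-172), np.int64(238)), (np.int64(514), np.int64(-173), np.int64(238)), (np.int64(517), np.int64(-172), np.int64(239)), (np.int64(520), np.int64(-173), np.int64(238))]
348 [(np.int64(509), np.int64(-171), np.int64(244)), (np.int64(511), np.int64(-175), np.int64(238)), (np.int64(514), np.int64(-175), np.int64(238)), (np.int64(517), np.int64(-175), np.int64(239)), (np.int64(520), np.int64(-172), np.int64(243))]
```

```bash
python3 - <<'E'
from h import *
D=load('side');S=load('scene')
for z in (198,211,232,245): print(z,[tuple(np.round(proj(D,(x,0,z)))) for x in(575,675)],[tuple(np.round(proj(S,(x,0,z)))) for x in(575,675)])
for f,b in((S,(215,150,285,200)),(D,(340,130,385,200))):
    P=cloud(f);m=np.zeros((480,640),bool);m[b[1]:b[3],b[0]:b[2]]=1
    x,y,z=np.moveaxis(P,2,0);m&=(abs(x-514)<40)&(abs(y+183)<30)&(z>160)
    for lo in range(160,260,8):
        k=m&(z>=lo)&(z<lo+8)
        if k.any(): print(f['name'],lo,k.sum(),np.percentile(x[k],[5,95]).round(),np.percentile(y[k],[5,95]).round())
E
```

```text
198 [(np.float64(311.0), np.float64(227.0)), (np.float64(257.0), np.float64(221.0))] [(np.float64(325.0), np.float64(227.0)), (np.float64(307.0), np.float64(266.0))]
211 [(np.float64(311.0), np.float64(221.0)), (np.float64(257.0), np.float64(215.0))] [(np.float64(325.0), np.float64(222.0)), (np.float64(307.0), np.float64(261.0))]
232 [(np.float64(311.0), np.float64(210.0)), (np.float64(256.0), np.float64(205.0))] [(np.float64(325.0), np.float64(213.0)), (np.float64(306.0), np.float64(253.0))]
245 [(np.float64(311.0), np.float64(204.0)), (np.float64(255.0), np.float64(198.0))] [(np.float64(325.0), np.float64(208.0)), (np.float64(306.0), np.float64(248.0))]
scene 168 27 [515. 528.] [-188. -171.]
scene 176 36 [519. 531.] [-187. -171.]
scene 184 33 [518. 529.] [-187. -171.]
scene 192 41 [515. 530.] [-189. -171.]
scene 200 38 [516. 529.] [-189. -172.]
scene 208 32 [511. 528.] [-188. -171.]
scene 216 41 [511. 529.] [-189. -172.]
scene 224 36 [510. 529.] [-188. -172.]
scene 232 30 [509. 530.] [-186. -172.]
scene 240 20 [507. 529.] [-187. -170.]
scene 248 70 [489. 548.] [-191. -170.]
scene 256 51 [484. 549.] [-182. -171.]
side 160 2 [510. 527.] [-177. -176.]
side 168 36 [510. 529.] [-179. -168.]
side 176 36 [511. 530.] [-177. -167.]
side 184 40 [510. 530.] [-178. -167.]
side 192 57 [511. 530.] [-183. -167.]
side 200 28 [507. 527.] [-181. -169.]
side 208 44 [502. 526.] [-178. -169.]
side 216 56 [500. 526.] [-180. -169.]
side 224 54 [501. 525.] [-184. -170.]
side 232 57 [501. 526.] [-183. -169.]
side 240 67 [496. 538.] [-180. -167.]
side 248 139 [485. 544.] [-188. -167.]
side 256 167 [479. 548.] [-192. -168.]
```

All three cameras agree that the real fingertips are about 34 mm above the reported TCP z, at the start pose too. I'll treat that as a fixed tool-length offset: open, go 34 mm lower, grasp again.

>>> {"op": "apply_moves", "data": {
  "steps": [
    [[0,0,0],0],
    [[0,0,0],0],
    [[0,0,0],0],
    [[0,0,0],0],
    [[0,0,0],0],
    [[0.003,0,0.02],0],
    [[0.003,0,0.045],0],
    [[0.003,0,0.068],0],
    [[0.003,0,0.068],0],
    [[0.003,0,0.068],0]
  ],
  "claw": 1
}}

```text
clock: 6.65
tcp_pos: [514.6, -182.1, 135.1]
tcp_rot: [[0.0, 1.0, 0.0], [1.0, -0.0, -0.0], [-0.0, 0.0, -1.0]]
ft_force: [-0.7, -0.7, 0.0]
opening: 85.6
grip_force: 0.0
```

>>> {"op": "apply_moves", "data": {
  "steps": [
    [[0,0,0],0],
    [[0,0,0],0],
    [[0,0,0],0],
    [[0,0,0],0],
    [[0,0,0],0],
    [[0,0,0],0],
    [[0,0,0],0],
    [[0,0,0],0],
    [[0,0,0],0],
    [[0,0,0],0]
  ],
  "claw": 0,
  "grip_force": 40
}}

```text
clock: 7.9
tcp_pos: [514.6, -182.0, 135.0]
tcp_rot: [[0.0, 1.0, 0.0], [1.0, -0.0, -0.0], [-0.0, 0.0, -1.0]]
ft_force: [1.8, 0.2, 3.5]
opening: 21.0
grip_force: 39.3
```

The gauge is gripped (opening 21). Lifting it and carrying it to the well.

>>> {"op": "apply_moves", "data": {
  "steps": [
    [[0,0,-0.04],0],
    [[0,0,-0.1],0],
    [[0,0,-0.17],0],
    [[0.02,0,-0.23],0],
    [[0.08,0,-0.26],0],
    [[0.16,-0.005,-0.26],0],
    [[0.25,-0.01,-0.26],0],
    [[0.34,-0.015,-0.26],0],
    [[0.43,-0.015,-0.26],0],
    [[0.52,-0.015,-0.26],0]
  ]
}}

```text
clock: 9.15
tcp_pos: [506.4, 79.2, 264.6]
tcp_rot: [[0.0, 1.0, -0.001], [1.0, -0.0, -0.0], [-0.0, -0.001, -1.0]]
ft_force: [0.7, 0.4, -2.2]
opening: 21.1
grip_force: 39.4
```

>>> {"op": "apply_moves", "data": {
  "steps": [
    [[0.08,0,0],0],
    [[0.14,0,0],0],
    [[0.18,0,0],0],
    [[0.2,0,0],0],
    [[0.212,0,0],0],
    [[0.212,0,0],0],
    [[0.212,0,0],0],
    [[0.212,0,0],0],
    [[0.212,0,0],0],
    [[0.212,0,0],0]
  ]
}}

```text
clock: 10.4
tcp_pos: [507.0, 183.9, 265.0]
tcp_rot: [[0.0, 1.0, -0.0], [1.0, -0.0, 0.0], [0.0, -0.0, -1.0]]
ft_force: [-0.1, -0.5, -2.0]
opening: 21.0
grip_force: 39.4
```

```bash
python3 - <<'E'
from h import *
S=grab('scene');D=grab('side');W=grab('wrist')
s=sensors.sense();print(s['tcp_pos'],s['opening'],s['clock'],s['ft_force'])
t=s['tcp_pos']
def crop(f,u,v,w,h): return cv2.resize(f['img'][v:v+h,u:u+w,::-1],(400,300),interpolation=cv2.INTER_CUBIC)
zt=t[2]+34+19+15-165
L=[]
for f in(S,D):
    for p in ((507.3,184.2,115),(t[0],t[1],zt)): print(f['name'],np.round(proj(f,p),1))
    P=cloud(f);x,y,z=np.moveaxis(P,2,0)
    for lo in range(150,300,10):
        k=(abs(x-507)<35)&(abs(y-184)<35)&(z>=lo)&(z<lo+10)
        if k.sum()>3: v,u=np.nonzero(k);print(lo,k.sum(),np.percentile(x[k],[5,95]).round(),np.percentile(y[k],[5,95]).round(),[u.min(),u.max(),v.min(),v.max()])
for p in ((507.3,184.2,115),(t[0],t[1],zt),(t[0],t[1],zt+22)): print('W',np.round(proj(W,p),1))
cv2.imwrite('pics/c3.png',np.vstack([np.hstack([crop(S,380,160,100,75),crop(S,380,210,100,75)]),np.hstack([crop(D,270,260,120,90),crop(W,220,150,200,150)])]))
E
```

```text
[507.01037325 183.91569874 264.99683832] 20.891174824769955 10.55 [-0.12168402 -0.75409485 -1.67370954]
scene [425.4 254.8]
scene [429.  235.9]
160 4 [509. 509.] [183. 186.] [np.int64(428), np.int64(430), np.int64(236), np.int64(237)]
170 5 [509. 512.] [180. 188.] [np.int64(427), np.int64(431), np.int64(235), np.int64(237)]
190 75 [515. 530.] [166. 203.] [np.int64(419), np.int64(442), np.int64(225), np.int64(235)]
200 240 [496. 528.] [166. 203.] [np.int64(420), np.int64(443), np.int64(215), np.int64(232)]
210 81 [501. 519.] [175. 193.] [np.int64(426), np.int64(438), np.int64(215), np.int64(224)]
220 21 [509. 513.] [180. 188.] [np.int64(431), np.int64(436), np.int64(214), np.int64(218)]
230 23 [509. 514.] [180. 189.] [np.int64(431), np.int64(437), np.int64(209), np.int64(214)]
240 26 [508. 514.] [180. 188.] [np.int64(432), np.int64(438), np.int64(205), np.int64(211)]
250 23 [509. 515.] [180. 188.] [np.int64(433), np.int64(438), np.int64(201), np.int64(207)]
260 23 [508. 514.] [180. 188.] [np.int64(434), np.int64(439), np.int64(197), np.int64(203)]
270 25 [509. 515.] [181. 188.] [np.in
[... 912 characters left out ...]
64(284)]
230 42 [502. 512.] [187. 191.] [np.int64(323), np.int64(329), np.int64(273), np.int64(279)]
240 38 [502. 511.] [186. 191.] [np.int64(323), np.int64(329), np.int64(267), np.int64(273)]
250 42 [502. 511.] [186. 191.] [np.int64(323), np.int64(329), np.int64(261), np.int64(268)]
260 38 [502. 511.] [186. 191.] [np.int64(323), np.int64(329), np.int64(255), np.int64(262)]
270 39 [502. 511.] [186. 192.] [np.int64(323), np.int64(329), np.int64(250), np.int64(257)]
280 43 [502. 511.] [187. 192.] [np.int64(323), np.int64(329), np.int64(244), np.int64(251)]
290 45 [493. 516.] [189. 197.] [np.int64(318), np.int64(337), np.int64(238), np.int64(245)]
W [321.9 216.7]
W [321.6 233.6]
W [321.7 242.4]
```

View pics/c3.png

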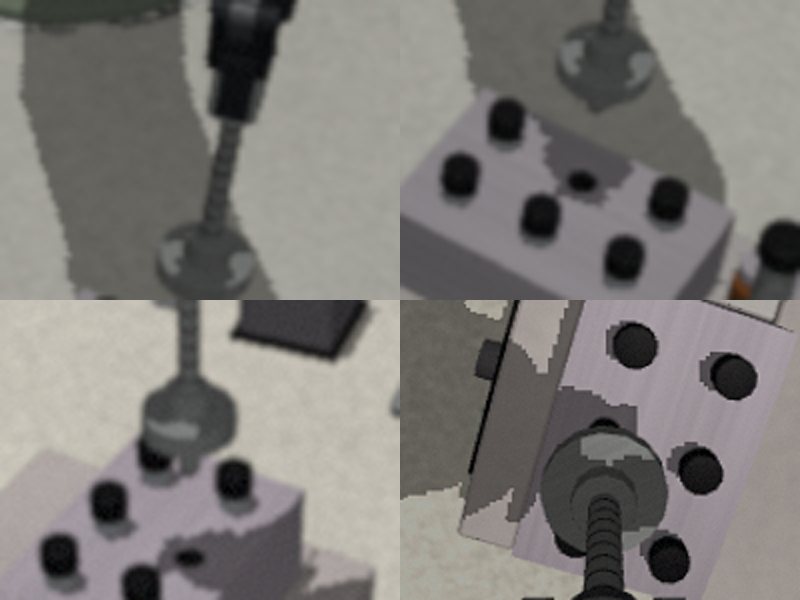

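The crops show the tip at scene (429.2,236.3) and side (≈327,311), both within about 0.4 px of the prediction. The well is at scene (425.3,255.2) and side (326.7,337), also as predicted. The rod is vertical over the well, so I lower.

>>> {"op": "apply_moves", "data": {
  "steps": [
    [[0.0005,0.0005,0.03],0],
    [[0.0005,0.0005,0.06],0],
    [[0.0005,0.0005,0.08],0],
    [[0.0005,0.0005,0.095],0],
    [[0.0005,0.0005,0.105],0],
    [[0.0005,0.0005,0.115],0],
    [[0.0005,0.0005,0.125],0],
    [[0.0005,0.0005,0.13],0],
    [[0.0005,0.0005,0.13],0],
    [[0.0005,0.0005,0.13],0]
  ]
}}

```text
clock: 11.8
tcp_pos: [507.4, 184.3, 200.2]
tcp_rot: [[0.0, 1.0, 0.0], [1.0, -0.0, 0.0], [0.0, 0.0, -1.0]]
ft_force: [-0.5, -0.4, -1.3]
opening: 20.8
grip_force: 39.5
```

>>> {"op": "apply_moves", "data": {
  "steps": [
    [[0,0,0.01],0],
    [[0,0,0.02],0],
    [[0,0,0.03],0],
    [[0,0,0.04],0],
    [[0,0,0.05],0],
    [[0,0,0.06],0],
    [[0,0,0.07],0],
    [[0,0,0.08],0],
    [[0,0,0.09],0],
    [[0,0,0.09],0]
  ]
}}

```text
clock: 13.05
tcp_pos: [506.9, 184.1, 154.4]
tcp_rot: [[0.0, 1.0, -0.001], [1.0, -0.0, -0.0], [-0.0, -0.001, -1.0]]
ft_force: [0.1, -0.0, -0.8]
opening: 21.0
grip_force: 39.5
```

```bash
cat > st.py <<'E'
from h import *
S=grab('scene');D=grab('side')
s=sensors.sense();print(s['tcp_pos'],s['opening'],s['clock'],s['ft_force'])
for f in(S,D):
    P=cloud(f);x,y,z=np.moveaxis(P,2,0)
    a=np.arange(110,240,4)
    k=(np.hypot(x-507,y-184)<24)&(z>105)
    print(f['name'],[(int(l),int((k&(z>=l)&(z<l+4)).sum())) for l in a])
E
python3 st.py; python3 - <<'E'
from h import *
S=load('scene');D=load('side')
def crop(f,u,v,w,h): return cv2.resize(f['img'][v:v+h,u:u+w,::-1],(400,300),interpolation=cv2.INTER_CUBIC)
cv2.imwrite('pics/c4.png',np.hstack([crop(S,370,195,120,90),crop(D,265,255,120,90)]))
E
```

```text
[506.90752391 184.12158367 154.66610626] 20.945773440825448 13.15 [-0.10751329  0.21773905 -2.18432138]
scene [(110, 3), (114, 34), (118, 31), (122, 41), (126, 148), (130, 54), (134, 17), (138, 41), (142, 19), (146, 8), (150, 8), (154, 8), (158, 8), (162, 7), (166, 8), (170, 7), (174, 4), (178, 0), (182, 0), (186, 5), (190, 8), (194, 15), (198, 16), (202, 12), (206, 9), (210, 13), (214, 4), (218, 0), (222, 0), (226, 0), (230, 2), (234, 1), (238, 0)]
side [(110, 16), (114, 52), (118, 40), (122, 67), (126, 238), (130, 33), (134, 30), (138, 74), (142, 12), (146, 13), (150, 12), (154, 13), (158, 13), (162, 14), (166, 9), (170, 13), (174, 16), (178, 6), (182, 6), (186, 29), (190, 51), (194, 61), (198, 59), (202, 65), (206, 59), (210, 72), (214, 93), (218, 106), (222, 48), (226, 22), (230, 23), (234, 40), (238, 39)]
```

View pics/c4.png

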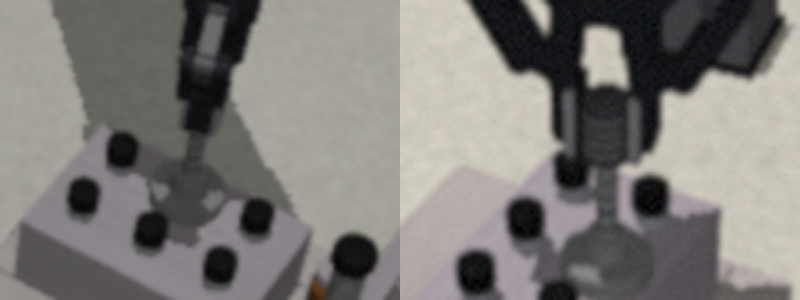

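The disc top is at z≈127, so the foot sits flat on the block and the rod is sliding. I'm easing the grip so it will slip before it forces the rod, then creeping down.

>>> {"op": "apply_moves", "data": {
  "steps": [
    [[0,0,0],0],
    [[0,0,0.003],0],
    [[0,0,0.006],0],
    [[0,0,0.009],0],
    [[0,0,0.012],0],
    [[0,0,0.015],0],
    [[0,0,0.018],0],
    [[0,0,0.021],0],
    [[0,0,0.024],0],
    [[0,0,0.027],0]
  ],
  "grip_force": 20
}}

```text
clock: 14.4
tcp_pos: [507.3, 184.2, 141.4]
tcp_rot: [[0.0, 1.0, 0.0], [1.0, -0.0, 0.0], [0.0, 0.0, -1.0]]
ft_force: [0.4, 0.1, 3.9]
opening: 21.0
grip_force: 40.0
```

>>> {"op": "apply_moves", "data": {
  "steps": [
    [[0,0,0.0005],0],
    [[0,0,0.001],0],
    [[0,0,0.0015],0],
    [[0,0,0.002],0],
    [[0,0,0.0025],0],
    [[0,0,0.003],0],
    [[0,0,0.0035],0],
    [[0,0,0.004],0],
    [[0,0,0.0045],0],
    [[0,0,0.005],0]
  ]
}}

```text
clock: 15.65
tcp_pos: [507.2, 184.2, 139.0]
tcp_rot: [[0.0, 1.0, -0.0], [1.0, -0.0, -0.0], [-0.0, -0.0, -1.0]]
ft_force: [0.7, -0.0, 3.6]
opening: 20.7
grip_force: 40.0
```

>>> {"op": "apply_moves", "data": {
  "steps": [
    [[0,0,0.0004],0],
    [[0,0,0.0008],0],
    [[0,0,0.0012],0],
    [[0,0,0.0016],0],
    [[0,0,0.002],0],
    [[0,0,0.0024],0],
    [[0,0,0.0028],0],
    [[0,0,0.0032],0],
    [[0,0,0.0036],0],
    [[0,0,0.004],0]
  ],
  "claw": 0,
  "grip_force": 25
}}

```text
clock: 16.9
tcp_pos: [507.5, 184.4, 137.6]
tcp_rot: [[0.0, 1.0, 0.001], [1.0, -0.0, 0.0], [0.0, 0.001, -1.0]]
ft_force: [-2.1, -0.3, 14.4]
opening: 20.9
grip_force: 41.1
```

>>> {"op": "apply_moves", "data": {
  "steps": [
    [[0,0,0.0002],0],
    [[0,0,0.0004],0],
    [[0,0,0.0006],0],
    [[0,0,0.0008],0],
    [[0,0,0.001],0],
    [[0,0,0.001],0],
    [[0,0,0.001],0],
    [[0,0,0.001],0],
    [[0,0,0.001],0],
    [[0,0,0.001],0]
  ]
}}

```text
clock: 18.15
tcp_pos: [507.7, 184.5, 137.4]
tcp_rot: [[0.0, 1.0, 0.001], [1.0, -0.0, 0.001], [0.001, 0.001, -1.0]]
ft_force: [-2.1, -1.3, 18.9]
opening: 20.6
grip_force: 41.6
```

Force climbs with no further travel, so the rod is on the seat. Releasing straight up, then to a spot where the wrist camera sees both the rod top and the carrier arm.

>>> {"op": "apply_moves", "data": {
  "steps": [
    [[0,0,-0.001],0],
    [[0,0,-0.001],0],
    [[0,0,-0.001],0],
    [[0,0,-0.001],0],
    [[0,0,-0.001],0],
    [[0,0,-0.05],0],
    [[0,0,-0.12],0],
    [[-0.02,0.03,-0.18],0],
    [[-0.042,0.06,-0.2],0],
    [[-0.042,0.06,-0.2],0]
  ],
  "claw": 1
}}

```text
clock: 19.4
tcp_pos: [538.1, 162.5, 237.0]
tcp_rot: [[0.002, 1.0, 0.001], [1.0, -0.002, 0.0], [0.0, 0.001, -1.0]]
ft_force: [-0.1, 1.1, -1.0]
opening: 85.5
grip_force: 0.0
```

```bash
cat > lv.py <<'E'
from h import *
s=sensors.sense();print(s['tcp_pos'],s['tcp_rot'][:,1],s['opening'],s['clock'],s['ft_force'],s['qpos'])
yaw=np.radians(-16.9);R=np.array([[np.cos(yaw),-np.sin(yaw)],[np.sin(yaw),np.cos(yaw)]])
for n in('wrist','scene','side'):
    f=grab(n);P=cloud(f);x,y,z=np.moveaxis(P,2,0);ok=f['depth']>0
    q=np.stack([x-560,y-216],-1)@R
    k=ok&(np.hypot(x-507,y-184)<9)&(z>190)&(z<240)
    a=ok&(q[...,0]>-90)&(q[...,0]<25)&(abs(q[...,1]-85)<9)&(z>150)&(z<250)
    b=ok&(abs(z-115)<6)&(abs(q[...,0]+15)<45)&(abs(q[...,1])<120)&(np.hypot(x-507,y-184)>35)
    # plane fit: top faces by the mode of z
    def top(z):
        if len(z)<5: return None
        h,e=np.histogram(z,np.arange(z.min(),z.max()+1,.5));h=np.convolve(h,np.ones(5),'same');c=e[h.argmax()]+.25
        w=z[abs(z-c)<2];return round(float(np.median(w)),2),len(w)
    print(n,'rod',top(z[k]),'arm',top(z[a]),'block',top(z[b]),'footdisc',top(z[ok&(np.hypot(x-507,y-184)<21)&(z>118)&(z<135)]))
    if a.sum()>20:
        m=a&(z>top(z[a])[0]-3);print('  arm axis y',np.percentile(q[m][:,1],[3,50,97]).round(1))
    if k.sum()>5: print('  rod xy',np.median(P[k],0))
E
python3 lv.py
```

```text
[538.13107362 162.48232635 236.98213701] [ 0.99999773 -0.00171502  0.00126592] 85.45979541600987 19.4 [-0.05343955  1.12796038 -1.00016775] [-18.19043495  21.89110953  -6.26404072  98.61730525   2.72944368
  59.56862707 -25.48467857]
wrist rod (201.18, 691) arm (179.73, 3774) block (114.45, 10175) footdisc (126.95, 1120)
  arm axis y [77.  83.4 90.3]
  rod xy [507.07314446 184.13021538 201.18640219]
scene rod (203.31, 44) arm (181.44, 316) block (116.28, 1194) footdisc (129.08, 124)
  arm axis y [77.9 84.9 91.4]
  rod xy [508.27057648 183.96471881 203.27452787]
side rod (201.83, 61) arm (180.39, 595) block (115.05, 1233) footdisc (127.67, 192)
  arm axis y [78.8 86.9 93.1]
  rod xy [507.34033935 184.37342276 201.89009083]
```

Relative to the block face (115), all three cameras agree: rod top 201.8, arm top 180.3, so the arm goes up 21.5 mm. Turning and moving over the carrier.

>>> {"op": "apply_moves", "data": {
  "steps": [
    [[0.02,0,0],-0.1],
    [[0.06,0.01,0],-0.21],
    [[0.11,0.02,0],-0.32],
    [[0.16,0.03,0],-0.43],
    [[0.21,0.05,0],-0.54],
    [[0.25,0.06,0],-0.65],
    [[0.278,0.06,0],-0.75],
    [[0.278,0.06,0],-0.812],
    [[0.278,0.06,0],-0.812],
    [[0.278,0.06,0],-0.812]
  ]
}}

```text
clock: 20.8
tcp_pos: [566.9, 302.2, 236.2]
tcp_rot: [[-0.956, 0.293, -0.0], [0.293, 0.956, -0.0], [0.0, -0.0, -1.0]]
ft_force: [-0.3, 0.0, 0.2]
opening: 85.9
grip_force: 0.0
```

```bash
python3 - <<'E'
from h import *
s=sensors.sense();print(s['tcp_pos'],s['tcp_rot'],s['clock'],s['qpos'])
f=grab('wrist');P=cloud(f);x,y,z=np.moveaxis(P,2,0)
k=(f['depth']>0)&(abs(z-180)<4)&(np.hypot(x-530,y-312)<60)&(np.hypot(x-490,y-326)>24)
q=P[k][:,:2];d=np.linalg.svd(q-q.mean(0),full_matrices=0)[2][0]; print(k.sum(),q.mean(0),np.degrees(np.arctan2(*d[::-1])))
n=np.array([-d[1],d[0]]);t=np.array(s['tcp_pos'])[:2];pr=(q-q.mean(0))@n;mid=(np.percentile(pr,2)+np.percentile(pr,98))/2
print('perp offset of tcp from bar axis',(t-q.mean(0))@n-mid,'n',n,'width',np.ptp(np.percentile(pr,[2,98])))
E
```

```text
[566.93378884 302.21957386 236.22847617] [[-9.56060272e-01  2.93169846e-01 -4.44879339e-04]
 [ 2.93169968e-01  9.56060309e-01 -2.37023411e-04]
 [ 3.55843361e-04 -3.57033928e-04 -9.99999873e-01]] 20.8 [-18.41790998  30.97481691 -22.98877594  85.44438352  12.68598388
  66.18739739  29.34686148]
2478 [548.63760597 307.38971226] -16.789639046913585
perp offset of tcp from bar axis 0.3691057576497461 n [0.28885868 0.95737175] width 13.156769914201309
```

>>> {"op": "apply_moves", "data": {
  "steps": [
    [[0,-0.0007,0.04],0],
    [[0,-0.0007,0.09],0],
    [[0,-0.0007,0.14],0],
    [[0,-0.0007,0.18],0],
    [[0,-0.0007,0.21],0],
    [[0,-0.0007,0.23],0],
    [[0,-0.0007,0.23],0],
    [[0,-0.0007,0.23],0],
    [[0,-0.0007,0.23],0],
    [[0,-0.0007,0.23],0]
  ]
}}

```text
clock: 22.1
tcp_pos: [567.3, 302.0, 121.9]
tcp_rot: [[-0.957, 0.291, 0.001], [0.291, 0.957, 0.0], [-0.0, 0.0, -1.0]]
ft_force: [-0.1, 0.0, 0.3]
opening: 85.2
grip_force: 0.0
```

>>> {"op": "apply_moves", "data": {
  "steps": [
    [[0,0,0],0],
    [[0,0,0],0],
    [[0,0,0],0],
    [[0,0,0],0],
    [[0,0,0],0],
    [[0,0,0],0],
    [[0,0,0],0],
    [[0,0,0],0],
    [[0,0,0],0],
    [[0,0,0],0]
  ],
  "claw": 0,
  "grip_force": 70
}}

```text
clock: 23.35
tcp_pos: [567.1, 301.8, 121.5]
tcp_rot: [[-0.957, 0.291, -0.0], [0.291, 0.957, -0.0], [0.0, -0.0, -1.0]]
ft_force: [-0.9, -0.6, 2.2]
opening: 12.8
grip_force: 68.3
```

Gripped (12.8). Raising by 21.5 mm, plus about 0.7 mm for sag.

>>> {"op": "apply_moves", "data": {
  "steps": [
    [[0,0,-0.005],0],
    [[0,0,-0.01],0],
    [[0,0,-0.016],0],
    [[0,0,-0.022],0],
    [[0,0,-0.028],0],
    [[0,0,-0.034],0],
    [[0,0,-0.039],0],
    [[0,0,-0.044],0],
    [[0,0,-0.044],0],
    [[0,0,-0.044],0]
  ]
}}

```text
clock: 24.6
tcp_pos: [567.1, 301.9, 143.9]
tcp_rot: [[-0.957, 0.291, 0.0], [0.291, 0.957, -0.0], [-0.0, -0.0, -1.0]]
ft_force: [-2.3, -2.0, -0.4]
opening: 12.5
grip_force: 69.5
```

```bash
python3 lv.py
```

```text
[567.14739843 301.8642159  143.86920379] [ 2.91121753e-01  9.56686012e-01 -1.81123521e-05] 12.54791157470093 24.6 [-2.33947712 -1.96862161 -0.36707777] [-19.04193085  36.06758557 -21.88054774  90.99594721  15.37165647
  55.92014306  27.29191479]
wrist rod (201.23, 742) arm (202.01, 10666) block (114.52, 10396) footdisc (127.05, 1709)
  arm axis y [76.4 84.4 92.9]
  rod xy [506.85522958 184.47541636 201.22719666]
scene rod (202.66, 40) arm (204.21, 169) block (116.31, 1205) footdisc (128.74, 126)
  arm axis y [76.3 83.5 93.1]
  rod xy [507.30345905 184.18706364 202.85856713]
side rod (202.02, 62) arm (202.67, 374) block (114.96, 787) footdisc (127.62, 194)
  arm axis y [76.6 83.7 93.2]
  rod xy [507.29195875 185.08038866 202.01622463]
```

>>> {"op": "apply_moves", "data": {
  "steps": [
    [[0,0,0.0005],0],
    [[0,0,0.001],0],
    [[0,0,0.0015],0],
    [[0,0,0.002],0],
    [[0,0,0.002],0],
    [[0,0,0.002],0],
    [[0,0,0.002],0],
    [[0,0,0.002],0],
    [[0,0,0.002],0],
    [[0,0,0.002],0]
  ]
}}

```text
clock: 26.0
tcp_pos: [567.2, 301.8, 143.0]
tcp_rot: [[-0.957, 0.291, 0.0], [0.291, 0.957, -0.0], [-0.0, -0.0, -1.0]]
ft_force: [-3.6, -4.4, 5.4]
opening: 12.8
grip_force: 70.4
```

```bash
python3 lv.py
```

```text
[567.19145837 301.84022879 142.96186323] [ 2.91164368e-01  9.56673043e-01 -5.79542288e-06] 12.822927890724896 26.0 [-3.63881696 -4.38680059  5.43490684] [-19.05256022  36.12424377 -21.86127892  91.03960586  15.40357036
  55.81920075  27.26679749]
wrist rod (201.29, 722) arm (201.14, 10654) block (114.51, 10473) footdisc (127.05, 1720)
  arm axis y [76.4 84.5 92.9]
  rod xy [507.04997551 184.50932303 201.2934505 ]
scene rod (202.79, 41) arm (202.91, 172) block (116.35, 1198) footdisc (129.54, 117)
  arm axis y [76.2 83.4 93.1]
  rod xy [507.04470941 183.77162195 202.93141972]
side rod (201.71, 63) arm (201.82, 374) block (115.14, 790) footdisc (127.37, 191)
  arm axis y [76.6 83.9 93.2]
  rod xy [507.10524411 183.9462006  201.80048173]
```

Level to about 0.1 mm in all three views. Releasing and rising clear. The fingers open before the arm moves up.

>>> {"op": "apply_moves", "data": {
  "steps": [
    [[0,0,0],0],
    [[0,0,0],0],
    [[0,0,0],0],
    [[0,0,0],0],
    [[0,0,0],0],
    [[0,0,-0.02],0],
    [[0,0,-0.06],0],
    [[0,0,-0.1],0],
    [[0,0,-0.15],0],
    [[0,0,-0.2],0]
  ],
  "claw": 1
}}

```text
clock: 27.4
tcp_pos: [567.2, 301.9, 244.1]
tcp_rot: [[-0.957, 0.291, 0.0], [0.291, 0.957, 0.0], [-0.0, 0.0, -1.0]]
ft_force: [0.0, 0.3, -0.4]
opening: 85.6
grip_force: 0.0
```

>>> {"op": "apply_moves", "data": {
  "steps": [
    [[0,0,0],0],
    [[0,0,0],0],
    [[0,0,0],0],
    [[0,0,0],0],
    [[0,0,0],0],
    [[0,0,0],0],
    [[0,0,0],0],
    [[0,0,0],0],
    [[0,0,0],0],
    [[0,0,0],0]
  ]
}}

```text
clock: 28.65
tcp_pos: [567.1, 301.9, 242.5]
tcp_rot: [[-0.957, 0.291, -0.0], [0.291, 0.957, -0.0], [0.0, -0.0, -1.0]]
ft_force: [0.7, 0.3, -0.5]
opening: 85.2
grip_force: 0.0
```

```bash
python3 lv.py; cat > /dev/null; python3 -c "
from h import *
S=load('side');cv2.imwrite('pics/end.png',S['img'][...,::-1])"
```

```text
[567.14825467 301.89375665 242.48048683] [ 2.91057999e-01  9.56705409e-01 -3.03279899e-05] 85.16764967387078 28.65 [ 0.70830379  0.30955396 -0.49453094] [-18.32470043  30.6774237  -23.09342669  85.01166426  12.56822477
  66.87586164  29.61039383]
wrist rod (201.27, 456) arm (201.14, 4051) block (114.52, 6640) footdisc (127.01, 987)
  arm axis y [77.6 84.  90.7]
  rod xy [506.89989508 184.31914895 201.26728284]
scene rod (202.74, 44) arm (203.06, 321) block (116.37, 1212) footdisc (128.8, 129)
  arm axis y [77.8 85.3 91.3]
  rod xy [508.37588066 184.22658886 203.15461933]
side rod (201.75, 62) arm (201.77, 624) block (115.12, 794) footdisc (127.65, 196)
  arm axis y [78.6 86.8 93.1]
  rod xy [506.93367051 184.75923933 201.811674  ]
```

View pics/end.png

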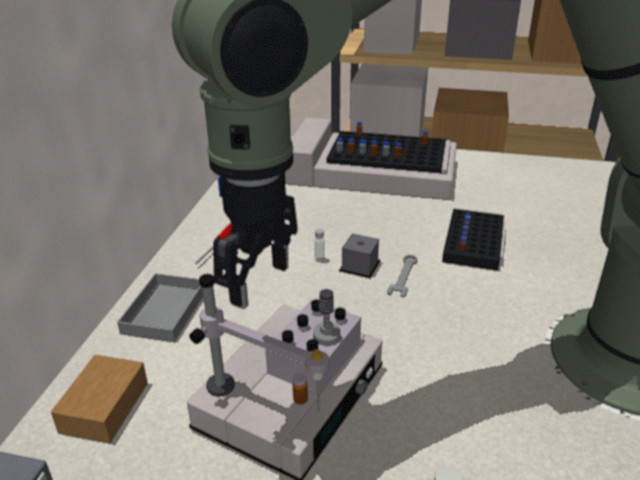

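The picture shows the gauge standing on the block at (326,325) and the arm raised level with it. The vials at (320,245) and (300,388) and the spanner are where they were, and the gripper is clear.

```bash
python3 -c "
from plant import order;print(order.job_done())"
```

```text
the job is handed in; nothing more can be done
None
```

The job is handed in: the gauge stands on the block with its rod on the seat (rod top about 201.8 mm above the bench, seat about 78 mm deep), the carrier arm is level with the rod top to within about 0.3 mm in all three views, the vials and spanner look unmoved in the last side picture, and it took about 29 s.

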